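# Bed the block on its parallels in the vise

## Task

The aluminium block in the vise still stands proud of the two parallels under it. Take the tamper with the white nylon head, not the steel or the brass one, and with its head tap or press the block down from above until it is firmly bedded on both parallels and they can no longer slide; nothing else may touch the block. Then stand the nylon tamper upright on the blue mat again, leaving the other two tampers standing.

Things in the scene. Friction and masses are not known exactly. Their poses are not given: they have to be found in the camera images.
- nylon_center (a point): The tool to use: tamper standing on its white nylon head, axis upright: round head 40 mm in diameter and 40 mm high at the bottom, a steel collar 30 mm in diameter and 6 mm high above it, then a round wooden handle 24 mm in diameter and 74 mm long up to the top, 120 mm above the foot. This point lies on the axis, 60 mm above the foot; its z axis points up the handle. The middle of the handle is 23 mm above this point. About 0.16 kg.
- brass_center (a point): Bystander: tamper standing on its brass (yellow metal) head, axis upright: round head 40 mm in diameter and 40 mm high at the bottom, a steel collar 30 mm in diameter and 6 mm high above it, then a round wooden handle 24 mm in diameter and 74 mm long up to the top, 120 mm above the foot. This point lies on the axis, 60 mm above the foot; its z axis points up the handle. The middle of the handle is 23 mm above this point. About 0.5 kg.
- steel_center (a point): Bystander: tamper standing on its dark steel head, axis upright: round head 40 mm in diameter and 40 mm high at the bottom, a steel collar 30 mm in diameter and 6 mm high above it, then a round wooden handle 24 mm in diameter and 74 mm long up to the top, 120 mm above the foot. This point lies on the axis, 60 mm above the foot; its z axis points up the handle. The middle of the handle is 23 mm above this point. About 0.5 kg.
- mat: Blue mat fixed to the table, 140 mm along its x, 300 mm along its y, 4 mm thick; origin at the centre of its underside on the table, z up. The three tampers stand on it in a row along its y axis about 90 mm apart, in any order.
- vise: Green machine vise fixed to the table, 200 mm along its x, 75 mm wide along its y, with a screw and cross handle reaching 132 mm from the origin towards its -x. Origin at the centre of its underside on the table, z up. Its two jaws rise to 66 mm above the table and grip the block between them, with their faces square to x.
- block_top (a point): Centre of the top face of the aluminium block held between the vise jaws: 44 mm along the vise's x, 70 mm along its y, 40 mm high. The axes are those of the vise. When bedded, its top lies 82 mm above the table, 16 mm above the jaws.
- block (a joint): How far the block stands above its bedded position, in m: 0 is bedded on the parallels, 0.007 to 0.014 at the start. It moves straight down only. The jaws' friction holds it where it is left: a downward push of about 9 N (7 to 11 N) makes it move, and when bedded it stops hard. A final push of 18 N or so beds it firmly.
- parallel_a: Loose steel parallel, an upright strip 8 mm thick, 110 mm long along its y and 20 mm high, lying on the vise bed 22 mm above the table, under the block beside the +x jaw; its ends stick out of the vise. Origin at the centre of its underside.
- parallel_b: The same parallel beside the -x jaw.
There are look-alikes about, which are no part of the job. Leave any pink or red look-alike of the parallel_b alone.

How it is judged:
On the way:
1. the block is bedded on both parallels (value of joint block below 0.002 m and contact force between block and parallel_a above 0.3 N and contact force between block and parallel_b above 0.3 N), for 0.1 s.
At the end, for the whole second after the job is handed in: The block is down (within 2 mm of its bedded position) and presses on both parallels; the nylon tamper stands still and upright (within 10 degrees) with its axis on the blue mat; the brass and steel tampers are upright (all of step 1 and x of nylon_center in the frame of mat between -0.07 and 0.07 m and y of nylon_center in the frame of mat between -0.15 and 0.15 m and z of nylon_center in the frame of mat between 0.055 and 0.072 m and angle between each of nylon_center, brass_center, steel_center's own z axis and vertical below 0.17 rad and linear speed of nylon below 0.02 m/s); the robot touches nothing.
It fails at once if the gripper or arm touches the block (contact force between any of the fingers, the arm and block above 0.5 N).
It fails at once if the brass or steel tamper touches the block (contact force between any of brass, steel and block above 0.5 N).
It fails at once if the brass or steel tamper is knocked over (angle between any of brass_center, steel_center's own z axis and vertical above 0.6 rad).
It also fails if it takes over 58 s, if anything falls off the work surface, if the arm or the gripper's body presses on something with over 40 N, if the wrist force passes 120 N, or if a joint passes its speed limit or range.

## Robot

A 6-joint arm with a two-finger parallel gripper is mounted at the origin on the work surface. World frame = base frame: x ahead of the robot, y to its left, z up, the work surface at z = 0. Lengths are in m, angles in rad, forces in N, time in s.
With the tool pointing down it reaches from about 0.35 to 0.925 m from the base axis. Payload 6.4 kg.
Tool frame: the origin (TCP) lies at the very end of the fingers, on their centre line; the grasp point (between the pads) lies 19 mm behind it; z points along the fingers, y is the line along which they close (so a half turn about z gives the same grasp; the last joint's range is limited). The gripper opens to 85 mm and grips with 20 to 120 N. Pads are 22 mm wide; open, the fingers measure 114 mm over their backs; the gripper's body (76 mm by 85 mm) begins 54 mm behind the grasp point. The pads swing forward as they close: fully open they stand 13 mm farther back than shut.
Start: joints at [-1.31, 0.245, 1.558, -0, 1.339, -0.174], TCP at [0.274, -0.59, 0.231] pointing down, gripper open.
Joint ranges: [-3.13, 3.13], [-1.02, 2.26], [0.13, 2.54], [-0.95, 4.09], [0.21, 2.88], [-2.74, 2.74]. Speed limits (rad/s): [2.57, 2.57, 3.14, 3.14, 3.14, 3.14].

## Interface

Orientations are given as [roll, pitch, yaw] about the fixed x, y, z axes, in that order (R = Rz(yaw) Ry(pitch) Rx(roll)).
In Python, from plant import telemetry, snapshot, workorder gives the robot as it stands.
- The arm moves only by the shell command python3 -m jog 'ROWS' [FORCE]. ROWS is JSON, a list of rows, each an object of numbers: "dx", "dy", "dz": the shift along the tool's x, y, z in mm; "rx", "ry", "rz": the turn, a rotation vector about the tool's x, y, z in rad; "claw": the finger opening in mm, from 0 to 85.4. A call has 1 to 20 rows; each row shifts and turns the commanded pose from where the row before left it, along the tool's axes as they then stand; what a row does not reach is not made up. A row lasts 1/8 s, in which the tool goes at most 62.5 mm and 10.7 degrees, less where a joint would pass 70% of its speed; a pose out of reach is approached as far as the arm can. A call is refused whole if a number of a shift passes 62.5 or a number of a turn 0.188, either way. A call with a gripper value outside its range is refused whole. The fingers move at their own pace and stop on an object; FORCE is the grip in N (left out, the last holds). Time passes only in rows, so rows that do not move let the fingers close. It gives the time, the measured TCP pose, the force, the opening and the grip force at its end, in the units of the state.
- telemetry.get_obs(): the state, without advancing time (a new reading comes with each control period).
- snapshot(name): name is "scene" or "top" or "wrist"; returns a dict with "img" (384x512x3 uint8, red, green, blue), "camera_matrix" (3x3 intrinsics, pixels), "cam_to_world" (4x4, takes a point from camera to world coordinates); the wrist camera has in their place "mount" (4x4, takes a point from camera to tool coordinates, whose origin is the TCP and whose axes are the flange's). Camera axes: x right, y down, z forward; pixel columns grow to the right and rows downward; lengths in m; the calibration is good to about 2 mm. A picture is of the moment at which its call begins: read the wrist's pose just before it. There is no depth.
- workorder.job_done(): hands the job in; it is judged then, once.
The state is a dict: "t": time; "q": joint angles; "qvel": joint speeds; "effort": joint torques, N m; "tool_pos": TCP position; "orientation": TCP orientation; "ft_force": force on the tool from outside, world axes, zero at the start; "wrist_torque": the same for the moment, N m; "width": opening from 0.0 (shut) to 1.0 (fully open); "gripper_force": force on a finger pad.
Only numpy, scipy, OpenCV 4.12 (cv2) and the standard library are available. Lean on these libraries where they do the work, as an engineer would, in place of code of your own. Each camera call takes 0.05 s, during which the arm holds its last target. There are 200 camera calls.

## Working session

There is one attempt and no reset: what is moved stays moved. The work goes in short steps, Python scripts to look and compute and a shell command to move; the robot and the scene stay as the last step left them, time stands still between calls to the robot, and variables do not carry over. Pictures are saved under pics/ and viewed, at most 10 in all, crops included, and the job is handed in when it is done.

```bash
mkdir -p pics; ls; python3 - <<'E'
from plant import telemetry, snapshot
import cv2, numpy as np
o=telemetry.get_obs();print({k:np.round(v,3).tolist() for k,v in o.items()})
for n in("scene","top"):
    s=snapshot(n);cv2.imwrite(f"pics/{n}0.png",s["img"][:,:,::-1]);np.savez(f"pics/{n}0.npz",**s)
    print(n,s["camera_matrix"].round(1).tolist(),s["cam_to_world"].round(3).tolist())
s=snapshot("wrist");print(s["mount"].round(3).tolist())
E
```

```text
pics
{'t': 0.0, 'q': [-1.31, 0.246, 1.559, -0.0, 1.339, -0.174], 'qvel': [0.001, -0.001, 0.0, -0.001, -0.0, 0.001], 'effort': [-0.001, -42.951, -32.613, -0.0, 0.005, 0.0], 'tool_pos': [0.274, -0.589, 0.23], 'orientation': [-3.14, -0.0, 0.435], 'ft_force': [0.198, 0.432, -0.648], 'wrist_torque': [-0.012, 0.029, 0.027], 'gripper_force': 0.0, 'width': 1.0}
scene [[404.8, 0.0, 261.0], [0.0, 404.8, 188.6], [0.0, 0.0, 1.0]] [[-0.615, 0.63, -0.475, 0.946], [0.789, 0.48, -0.384, 0.314], [-0.014, -0.611, -0.791, 0.74], [0.0, 0.0, 0.0, 1.0]]
top [[488.4, 0.0, 256.7], [0.0, 488.4, 193.1], [0.0, 0.0, 1.0]] [[0.026, -0.995, 0.097, 0.417], [-1.0, -0.025, 0.015, -0.037], [-0.012, -0.097, -0.995, 1.193], [0.0, 0.0, 0.0, 1.0]]
[[0.0, -0.965, -0.261, 0.067], [1.0, 0.0, -0.0, 0.0], [0.0, -0.261, 0.965, -0.142], [0.0, 0.0, 0.0, 1.0]]
```

View pics/scene0.png

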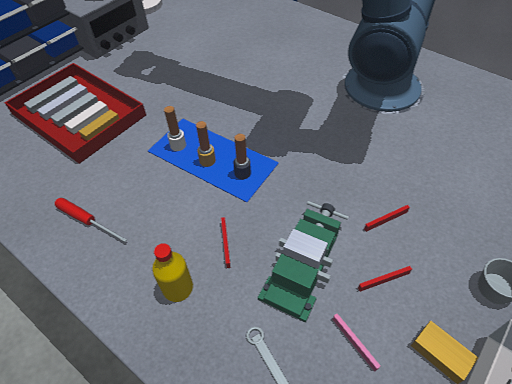

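View pics/top0.png

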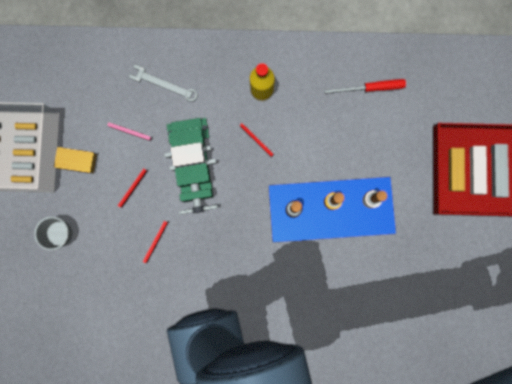

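Scene view: the tampers stand on the blue mat at (177,140) white, (206,157) yellow and (241,170) dark. In the top view the same three are at (375,199), (334,200) and (294,208). The white one is the nylon tamper. The block is at (304,246) in the scene and (187,154) from the top. I'll confirm with one enlarged crop and triangulate.

```bash
python3 - <<'E'
import cv2, numpy as np
a=cv2.imread("pics/scene0.png");b=cv2.imread("pics/top0.png")
r=lambda i,x,y,w,h,f:cv2.resize(i[y:y+h,x:x+w],None,fx=f,fy=f,interpolation=cv2.INTER_CUBIC)
A=r(a,145,95,130,100,3);B=r(b,265,170,130,100,3);C=r(a,255,200,100,100,3);D=r(b,150,110,100,100,3)
cv2.imwrite("pics/crop1.png",np.vstack([np.hstack([A,C]),np.hstack([B,D])]))
E
```

```text
(no output)
```

View pics/crop1.png

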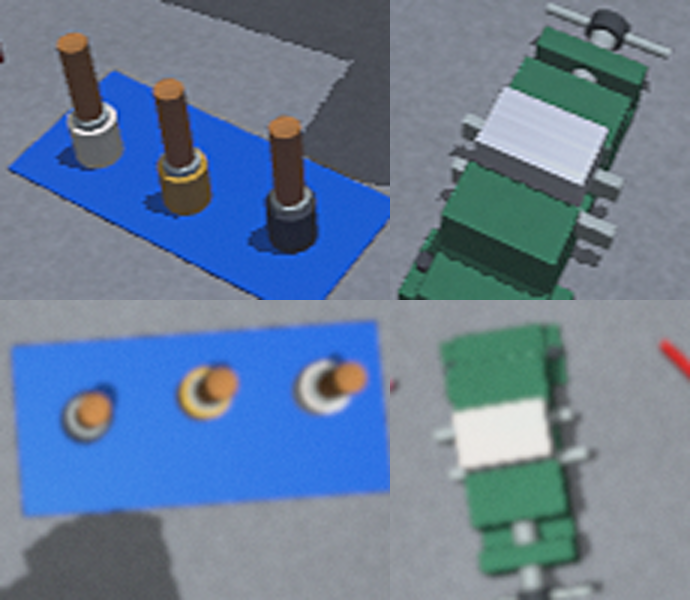

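The crop confirms it: the nylon tamper has the white head, at crop (95,135) and at the -y end of the row. Its handle top is at scene (169.3,109.7) and top (381,196). The block's top face centre is at scene (305.7,244.7) and top (187.6,154.8).

```bash
cat > h.py <<'E'
import numpy as np
def ray(K,T,p):
    d=T[:3,:3]@np.linalg.solve(K,[p[0],p[1],1]);return T[:3,3],d/np.linalg.norm(d)
def tri(rs):
    A=sum(np.eye(3)-np.outer(d,d) for c,d in rs);b=sum((np.eye(3)-np.outer(d,d))@c for c,d in rs)
    x=np.linalg.solve(A,b);return x,[np.linalg.norm(np.cross(x-c,d)) for c,d in rs]
def atz(r,z):
    c,d=r;return c+d*(z-c[2])/d[2]
E
python3 - <<'E'
from h import *
S=np.load("pics/scene0.npz");T=np.load("pics/top0.npz")
s=lambda p:ray(S["camera_matrix"],S["cam_to_world"],p)
t=lambda p:ray(T["camera_matrix"],T["cam_to_world"],p)
for n,a,b in[("nylon",(169.3,109.7),(381,196)),("brass",(201,125),(338.7,198)),("steel",(240,137.3),(296.7,206.7)),("block",(305.7,244.7),(187.6,154.8))]:
    x,e=tri([s(a),t(b)]);print(n,x.round(4),np.round(e,4))
cs=[(c[0]/3+150-130,c[1]/3+110-100) for c in[(453,413),(548,400),(552,457),(458,468)]]
print("blocktop",[atz(t(c),.092)[:2].round(4).tolist() for c in cs])
print("mat",[atz(t((c[0]/3+265,c[1]/3+70)),.004)[:2].round(4).tolist() for c in[(12,345),(377,320),(22,516)]])
E
```

```text
nylon [ 0.5214 -0.2946  0.1198] [0.0002 0.0002]
brass [ 0.5146 -0.2017  0.12  ] [0.0002 0.0002]
steel [ 0.4926 -0.109   0.1204] [0.001 0.001]
block [0.608  0.1414 0.0873] [0.0012 0.0012]
blocktop [[0.6234, 0.1784], [0.6352, 0.1061], [0.5913, 0.1015], [0.5811, 0.1728]]
mat [[0.553, -0.049], [0.5809, -0.346], [0.4143, -0.0604]]
```

```bash
cat > w.py <<'E'
import sys,cv2,numpy as np
from plant import telemetry,snapshot
from scipy.spatial.transform import Rotation as R
o=telemetry.get_obs();s=snapshot("wrist");T=np.eye(4)
T[:3,:3]=R.from_euler("xyz",o["orientation"]).as_matrix();T[:3,3]=o["tool_pos"]
n=sys.argv[1];cv2.imwrite(f"pics/{n}.png",s["img"][:,:,::-1])
np.savez(f"pics/{n}.npz",camera_matrix=s["camera_matrix"],cam_to_world=T@s["mount"]);print(o["t"],o["tool_pos"],o["orientation"],o["ft_force"])
E
python3 -m jog '[{"dx":35,"dy":-16},{"dx":35,"dy":-16},{"dx":35,"dy":-16},{"dx":35,"dy":-16},{"dx":35,"dy":-16},{"dx":35,"dy":-16},{"dx":35,"dy":-16},{"dx":35,"dy":-16},{"dz":0},{"dz":0}]' 80; python3 w.py w1
python3 -m jog '[{"dx":34,"dy":-17},{"dx":34,"dy":-18},{"dz":0},{"dz":0}]'; python3 w.py w2
python3 -c "
import cv2,numpy as np
a=[cv2.imread(f'pics/w{i}.png') for i in(1,2)]
cv2.imwrite('pics/w12.png',cv2.resize(np.hstack(a),(800,300),interpolation=cv2.INTER_AREA))"
```

```text
0.15 [ 0.27368554 -0.58909429  0.23042157] [-3.14006960e+00 -2.47778999e-04  4.34830588e-01] [0.73661259 0.64907136 0.87003303]
0.2 [ 0.27370877 -0.5891957   0.2306181 ] [-3.14045484e+00 -2.06841247e-04  4.34792237e-01] [ 0.41002459 -0.69339065  0.68970735]invalid input
invalid input
```

View pics/w12.png

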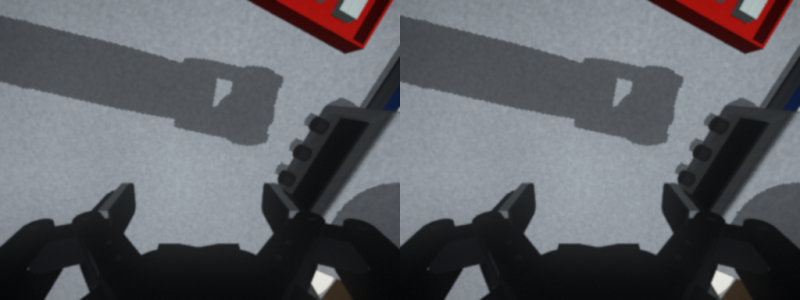

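The moves were refused, so these two pictures show only the start pose. The rows probably need all the keys.

```bash
python3 -m jog '[{"dx":35,"dy":-16,"dz":0,"rx":0,"ry":0,"rz":0,"claw":85}]' 80; python3 -m jog '[{"dx":35,"dy":-16,"dz":0,"rx":0,"ry":0,"rz":0,"claw":85}]'; python3 -m jog --help
```

```text
t: 0.38
tool_pos: [0.2978, -0.5611, 0.231]
orientation: [3.142, 0.0, 0.432]
ft_force: [0.2, 0.6, 0.8]
width: 0.994
gripper_force: 0.0
t: 0.5
tool_pos: [0.3241, -0.5304, 0.231]
orientation: [-3.141, -0.0, 0.434]
ft_force: [-0.5, 0.1, -0.2]
width: 0.993
gripper_force: 0.0invalid input: not JSON, or not a number
```

```bash

python3 -m jog '[{"dx":42,"dy":-20,"dz":0,"rx":0,"ry":0,"rz":0,"claw":85},{"dx":42,"dy":-20,"dz":0,"rx":0,"ry":0,"rz":0,"claw":85},{"dx":42,"dy":-20,"dz":0,"rx":0,"ry":0,"rz":0,"claw":85},{"dx":42,"dy":-20,"dz":0,"rx":0,"ry":0,"rz":0,"claw":85},{"dx":42,"dy":-20,"dz":0,"rx":0,"ry":0,"rz":0,"claw":85},{"dx":0,"dy":0,"dz":0,"rx":0,"ry":0,"rz":0,"claw":85},{"dx":0,"dy":0,"dz":0,"rx":0,"ry":0,"rz":0,"claw":85}]'; python3 w.py w3
python3 -m jog '[{"dx":34,"dy":-15,"dz":0,"rx":0,"ry":0,"rz":0,"claw":85},{"dx":34,"dy":-16,"dz":0,"rx":0,"ry":0,"rz":0,"claw":85},{"dx":0,"dy":0,"dz":0,"rx":0,"ry":0,"rz":0,"claw":85},{"dx":0,"dy":0,"dz":0,"rx":0,"ry":0,"rz":0,"claw":85}]'; python3 w.py w4
python3 -c "
import cv2,numpy as np
a=[cv2.imread(f'pics/w{i}.png') for i in(3,4)]
cv2.imwrite('pics/w34.png',cv2.resize(np.hstack(a),(800,300),interpolation=cv2.INTER_AREA))"
```

```text
t: 1.38
tool_pos: [0.4719, -0.3521, 0.2312]
orientation: [-3.142, 0.0, 0.435]
ft_force: [0.2, -0.7, 0.8]
width: 0.995
gripper_force: 0.0
1.375 [ 0.47193483 -0.35207806  0.23119404] [-3.14158680e+00  3.85049250e-04  4.34979969e-01] [ 0.15156809 -0.70997948  0.76676215]
t: 1.92
tool_pos: [0.5201, -0.2962, 0.2312]
orientation: [3.142, 0.0, 0.433]
ft_force: [0.0, 0.5, 0.0]
width: 0.996
gripper_force: 0.0
1.925 [ 0.52009896 -0.29620318  0.23120317] [3.14152278e+00 4.63978116e-04 4.33479280e-01] [0.04145027 0.47574652 0.0483972 ]
```

View pics/w34.png

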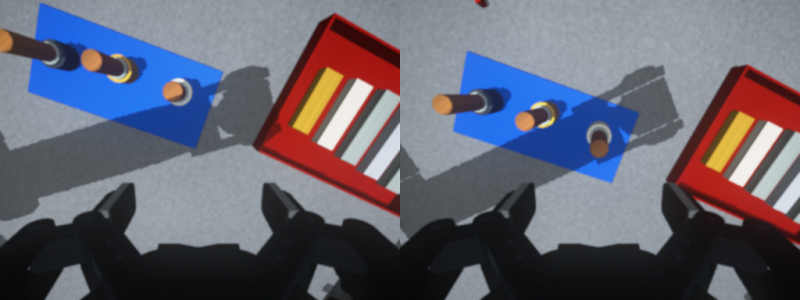

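Wrist views: the nylon tamper's handle top is at (173,92) in the left half and (199,149) in the right half. Brass and steel stand to its left.

```bash
python3 - <<'E'
from h import *
L={n:np.load(f"pics/{n}.npz") for n in("scene0","top0","w3","w4")}
r=lambda n,p:ray(L[n]["camera_matrix"],L[n]["cam_to_world"],p)
rs=[r("w3",(221.4,117.8)),r("w4",(254.7,190.7))]
x,e=tri(rs);print(x.round(4),np.round(e,4))
x,e=tri(rs+[r("scene0",(169.3,109.7)),r("top0",(381,196))]);print(x.round(4),np.round(e,4))
E
```

```text
[ 0.5216 -0.2967  0.1216] [0.0003 0.0003]
[ 0.5211 -0.296   0.1185] [0.0007 0.0009 0.0008 0.0011]
```

```bash

python3 -m jog '[{"dx":1,"dy":0,"dz":40,"rx":0,"ry":0,"rz":0,"claw":85},{"dx":0,"dy":0,"dz":40,"rx":0,"ry":0,"rz":0,"claw":85},{"dx":0,"dy":0,"dz":40,"rx":0,"ry":0,"rz":0,"claw":85},{"dx":0,"dy":0,"dz":25,"rx":0,"ry":0,"rz":0,"claw":85},{"dx":0,"dy":0,"dz":15,"rx":0,"ry":0,"rz":0,"claw":85},{"dx":0,"dy":0,"dz":0,"rx":0,"ry":0,"rz":0,"claw":85}]' 80
python3 -m jog '[{"dx":0,"dy":0,"dz":0,"rx":0,"ry":0,"rz":0,"claw":10},{"dx":0,"dy":0,"dz":0,"rx":0,"ry":0,"rz":0,"claw":10},{"dx":0,"dy":0,"dz":0,"rx":0,"ry":0,"rz":0,"claw":10},{"dx":0,"dy":0,"dz":0,"rx":0,"ry":0,"rz":0,"claw":10},{"dx":0,"dy":0,"dz":0,"rx":0,"ry":0,"rz":0,"claw":10},{"dx":0,"dy":0,"dz":0,"rx":0,"ry":0,"rz":0,"claw":10}]' 80
```

```text
t: 2.72
tool_pos: [0.5209, -0.295, 0.0706]
orientation: [-3.14, 0.001, 0.434]
ft_force: [0.8, 0.6, 0.0]
width: 0.993
gripper_force: 0.0
t: 3.48
tool_pos: [0.5222, -0.2951, 0.0721]
orientation: [3.14, -0.001, 0.435]
ft_force: [-0.3, -1.0, 6.1]
width: 0.262
gripper_force: 78.0
```

```bash

python3 -m jog '[{"dx":0,"dy":0,"dz":-15,"rx":0,"ry":0,"rz":0,"claw":10},{"dx":0,"dy":0,"dz":-30,"rx":0,"ry":0,"rz":0,"claw":10},{"dx":0,"dy":0,"dz":-40,"rx":0,"ry":0,"rz":0,"claw":10},{"dx":0,"dy":0,"dz":-40,"rx":0,"ry":0,"rz":0,"claw":10},{"dx":0,"dy":0,"dz":-30,"rx":0,"ry":0,"rz":0,"claw":10},{"dx":0,"dy":0,"dz":-15,"rx":0,"ry":0,"rz":0,"claw":10},{"dx":0,"dy":0,"dz":0,"rx":0,"ry":0,"rz":0,"claw":10}]'
python3 -m jog '[{"dx":12,"dy":-16,"dz":0,"rx":0,"ry":0,"rz":0,"claw":10},{"dx":24,"dy":-33,"dz":0,"rx":0,"ry":0,"rz":0,"claw":10},{"dx":24,"dy":-33,"dz":0,"rx":0,"ry":0,"rz":0,"claw":10},{"dx":24,"dy":-33,"dz":0,"rx":0,"ry":0,"rz":0,"claw":10},{"dx":24,"dy":-33,"dz":0,"rx":0,"ry":0,"rz":0,"claw":10},{"dx":24,"dy":-33,"dz":0,"rx":0,"ry":0,"rz":0,"claw":10},{"dx":24,"dy":-33,"dz":0,"rx":0,"ry":0,"rz":0,"claw":10},{"dx":24,"dy":-33,"dz":0,"rx":0,"ry":0,"rz":0,"claw":10},{"dx":24,"dy":-33,"dz":0,"rx":0,"ry":0,"rz":0,"claw":10},{"dx":24,"dy":-33,"dz":0,"rx":0,"ry":0,"rz":0,"claw":10},{"dx":24,"dy":-33,"dz":0,"rx":0,"ry":0,"rz":0,"claw":10},{"dx":10,"dy":-13,"dz":0,"rx":0,"ry":0,"rz":0,"claw":10},{"dx":0,"dy":0,"dz":0,"rx":0,"ry":0,"rz":0,"claw":10},{"dx":0,"dy":0,"dz":0,"rx":0,"ry":0,"rz":0,"claw":10}]'; python3 w.py w5
python3 - <<'E'
import cv2,numpy as np
from plant import snapshot
s=snapshot("scene");a=s["img"][:,:,::-1];t=snapshot("top")["img"][:,:,::-1]
cv2.imwrite("pics/s5.png",a)
r=lambda i,x,y:cv2.resize(i[y:y+150,x:x+200],(400,300))
cv2.imwrite("pics/c5.png",np.vstack([np.hstack([cv2.resize(cv2.imread("pics/w5.png"),(400,300)),r(a,210,120)]),np.hstack([r(a,130,80),r(t,120,80)])]))
E
```

```text
t: 4.35
tool_pos: [0.5218, -0.2947, 0.2419]
orientation: [3.141, -0.0, 0.435]
ft_force: [0.1, -0.3, -1.5]
width: 0.261
gripper_force: 78.4
t: 6.1
tool_pos: [0.6077, 0.1405, 0.2407]
orientation: [-3.142, 0.001, 0.434]
ft_force: [0.0, -0.8, -1.8]
width: 0.259
gripper_force: 78.5
6.1 [0.60768122 0.14046822 0.24069838] [-3.14152539e+00  1.20245116e-03  4.34080669e-01] [ 0.00592176 -0.79958952 -1.76020815]
```

View pics/c5.png

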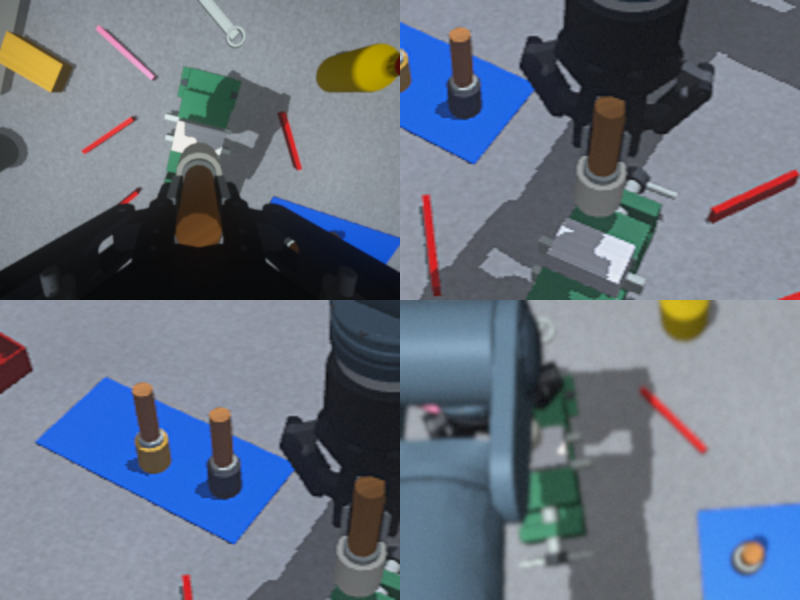

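Picture: the nylon tamper hangs upright in the fingers (upper right, (602,165)) above the block, and brass and steel still stand on the mat. Next I lower it, then press while watching the force.

```bash

python3 -m jog '[{"dx":0,"dy":0,"dz":15,"rx":0,"ry":0,"rz":0,"claw":10},{"dx":0,"dy":0,"dz":25,"rx":0,"ry":0,"rz":0,"claw":10},{"dx":0,"dy":0,"dz":20,"rx":0,"ry":0,"rz":0,"claw":10},{"dx":0,"dy":0,"dz":8,"rx":0,"ry":0,"rz":0,"claw":10},{"dx":0,"dy":0,"dz":0,"rx":0,"ry":0,"rz":0,"claw":10}]'
python3 -m jog '[{"dx":0,"dy":0,"dz":2,"rx":0,"ry":0,"rz":0,"claw":10},{"dx":0,"dy":0,"dz":2,"rx":0,"ry":0,"rz":0,"claw":10},{"dx":0,"dy":0,"dz":2,"rx":0,"ry":0,"rz":0,"claw":10},{"dx":0,"dy":0,"dz":2,"rx":0,"ry":0,"rz":0,"claw":10},{"dx":0,"dy":0,"dz":0,"rx":0,"ry":0,"rz":0,"claw":10}]'
```

```text
t: 6.88
tool_pos: [0.6078, 0.1412, 0.1726]
orientation: [-3.141, 0.001, 0.435]
ft_force: [0.1, -0.0, -1.5]
width: 0.263
gripper_force: 78.5
t: 7.5
tool_pos: [0.6079, 0.1413, 0.1651]
orientation: [-3.141, 0.0, 0.435]
ft_force: [-0.6, -0.1, -1.6]
width: 0.259
gripper_force: 78.5
```

```bash
for i in 1 2 3; do
python3 -m jog '[{"dx":0,"dy":0,"dz":2,"rx":0,"ry":0,"rz":0,"claw":10},{"dx":0,"dy":0,"dz":0,"rx":0,"ry":0,"rz":0,"claw":10}]' | grep -E "pos|ft"; done
```

```text
tool_pos: [0.6079, 0.1413, 0.1631]
ft_force: [0.1, 0.0, -1.3]
tool_pos: [0.6079, 0.1412, 0.1611]
ft_force: [0.3, 1.0, -1.1]
tool_pos: [0.6081, 0.1413, 0.1593]
ft_force: [0.5, -0.1, -1.3]
```

```bash
for i in 1 2 3 4; do
python3 -m jog '[{"dx":0,"dy":0,"dz":1.5,"rx":0,"ry":0,"rz":0,"claw":10},{"dx":0,"dy":0,"dz":0,"rx":0,"ry":0,"rz":0,"claw":10}]' | grep -E "pos|ft"; done
```

```text
tool_pos: [0.6084, 0.1413, 0.1591]
ft_force: [-2.2, -1.4, 4.9]
tool_pos: [0.6085, 0.1414, 0.1581]
ft_force: [-3.8, -0.5, 6.4]
tool_pos: [0.6085, 0.1414, 0.1566]
ft_force: [-3.2, -0.1, 6.5]
tool_pos: [0.6085, 0.1414, 0.1551]
ft_force: [-3.2, 0.2, 7.2]
```

```bash
for i in 1 2 3 4; do
python3 -m jog '[{"dx":0,"dy":0,"dz":1.3,"rx":0,"ry":0,"rz":0,"claw":10},{"dx":0,"dy":0,"dz":0,"rx":0,"ry":0,"rz":0,"claw":10}]' | grep -E "pos|ft"; done
```

```text
tool_pos: [0.6085, 0.1414, 0.1538]
ft_force: [-5.3, 0.1, 7.6]
tool_pos: [0.6085, 0.1414, 0.1525]
ft_force: [-3.4, -0.1, 7.1]
tool_pos: [0.6085, 0.1414, 0.1512]
ft_force: [-3.2, -0.0, 6.3]
tool_pos: [0.6085, 0.1414, 0.1501]
ft_force: [-3.4, -0.4, 6.9]
```

```bash
for i in 1 2 3 4; do
python3 -m jog '[{"dx":0,"dy":0,"dz":1,"rx":0,"ry":0,"rz":0,"claw":10},{"dx":0,"dy":0,"dz":0,"rx":0,"ry":0,"rz":0,"claw":10}]' | grep -E "pos|ft"; done
```

```text
tool_pos: [0.6087, 0.1414, 0.1501]
ft_force: [-4.9, -0.3, 12.4]
tool_pos: [0.6089, 0.1414, 0.1501]
ft_force: [-6.5, -0.5, 16.6]
tool_pos: [0.6091, 0.1415, 0.1501]
ft_force: [-9.2, -1.5, 19.8]
tool_pos: [0.6093, 0.1415, 0.15]
ft_force: [-10.7, -0.9, 25.3]
```

The block stopped hard exactly at the predicted bedded height (TCP 0.150), and the final push was about 26 N. Now lift and return.

```bash

python3 -m jog '[{"dx":0,"dy":0,"dz":0,"rx":0,"ry":0,"rz":0,"claw":10},{"dx":0,"dy":0,"dz":0,"rx":0,"ry":0,"rz":0,"claw":10},{"dx":0,"dy":0,"dz":-4,"rx":0,"ry":0,"rz":0,"claw":10},{"dx":0,"dy":0,"dz":-10,"rx":0,"ry":0,"rz":0,"claw":10},{"dx":0,"dy":0,"dz":-30,"rx":0,"ry":0,"rz":0,"claw":10},{"dx":0,"dy":0,"dz":-35,"rx":0,"ry":0,"rz":0,"claw":10},{"dx":0,"dy":0,"dz":-15,"rx":0,"ry":0,"rz":0,"claw":10},{"dx":0,"dy":0,"dz":0,"rx":0,"ry":0,"rz":0,"claw":10}]'
python3 -m jog '[{"dx":-12,"dy":16,"dz":0,"rx":0,"ry":0,"rz":0,"claw":10},{"dx":-24,"dy":33,"dz":0,"rx":0,"ry":0,"rz":0,"claw":10},{"dx":-24,"dy":33,"dz":0,"rx":0,"ry":0,"rz":0,"claw":10},{"dx":-24,"dy":33,"dz":0,"rx":0,"ry":0,"rz":0,"claw":10},{"dx":-24,"dy":33,"dz":0,"rx":0,"ry":0,"rz":0,"claw":10},{"dx":-24,"dy":33,"dz":0,"rx":0,"ry":0,"rz":0,"claw":10},{"dx":-24,"dy":33,"dz":0,"rx":0,"ry":0,"rz":0,"claw":10},{"dx":-24,"dy":33,"dz":0,"rx":0,"ry":0,"rz":0,"claw":10},{"dx":-24,"dy":33,"dz":0,"rx":0,"ry":0,"rz":0,"claw":10},{"dx":-24,"dy":33,"dz":0,"rx":0,"ry":0,"rz":0,"claw":10},{"dx":-24,"dy":33,"dz":0,"rx":0,"ry":0,"rz":0,"claw":10},{"dx":-10,"dy":13,"dz":0,"rx":0,"ry":0,"rz":0,"claw":10},{"dx":0,"dy":0,"dz":0,"rx":0,"ry":0,"rz":0,"claw":10},{"dx":0,"dy":0,"dz":0,"rx":0,"ry":0,"rz":0,"claw":10}]'
python3 - <<'E'
import cv2,numpy as np
from plant import snapshot
a=snapshot("scene")["img"][:,:,::-1]
r=lambda i,x,y:cv2.resize(i[y:y+150,x:x+200],(400,300))
cv2.imwrite("pics/c6.png",np.hstack([r(a,120,40),r(a,210,150)]))
E
```

```text
t: 12.25
tool_pos: [0.6085, 0.1413, 0.2388]
orientation: [3.141, -0.002, 0.435]
ft_force: [-0.1, -0.6, -1.8]
width: 0.262
gripper_force: 78.3
t: 14.0
tool_pos: [0.5216, -0.2936, 0.2375]
orientation: [-3.14, 0.0, 0.436]
ft_force: [0.6, -0.3, -1.0]
width: 0.267
gripper_force: 78.5
```

View pics/c6.png

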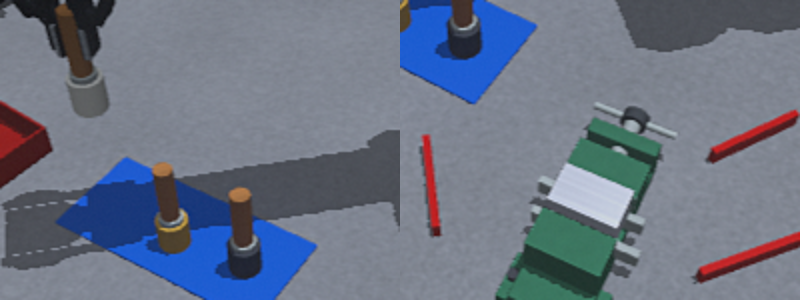

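Picture: the block sits low in the vise at (590,195), brass and steel stand, and the nylon tamper hangs straight at (85,70) above its old place. Now lower it.

```bash

python3 -m jog '[{"dx":0,"dy":0,"dz":20,"rx":0,"ry":0,"rz":0,"claw":10},{"dx":0,"dy":0,"dz":40,"rx":0,"ry":0,"rz":0,"claw":10},{"dx":0,"dy":0,"dz":40,"rx":0,"ry":0,"rz":0,"claw":10},{"dx":0,"dy":0,"dz":35,"rx":0,"ry":0,"rz":0,"claw":10},{"dx":0,"dy":0,"dz":17,"rx":0,"ry":0,"rz":0,"claw":10},{"dx":0,"dy":0,"dz":8,"rx":0,"ry":0,"rz":0,"claw":10},{"dx":0,"dy":0,"dz":0,"rx":0,"ry":0,"rz":0,"claw":10}]' | grep -E "pos|ft"
for i in 1 2 3 4; do
python3 -m jog '[{"dx":0,"dy":0,"dz":1,"rx":0,"ry":0,"rz":0,"claw":10},{"dx":0,"dy":0,"dz":0,"rx":0,"ry":0,"rz":0,"claw":10}]' | grep -E "pos|ft"; done
```

```text
tool_pos: [0.522, -0.2948, 0.0784]
ft_force: [0.2, -0.4, 0.1]
tool_pos: [0.5223, -0.2952, 0.0782]
ft_force: [-0.2, -0.4, -1.2]
tool_pos: [0.5217, -0.2947, 0.0762]
ft_force: [-0.3, -0.6, -1.2]
tool_pos: [0.5216, -0.2946, 0.0749]
ft_force: [0.4, -0.5, -1.4]
tool_pos: [0.5216, -0.2946, 0.074]
ft_force: [-0.7, 0.2, -2.0]
```

```bash

for i in 1 2 3 4; do
python3 -m jog '[{"dx":0,"dy":0,"dz":0.7,"rx":0,"ry":0,"rz":0,"claw":10},{"dx":0,"dy":0,"dz":0,"rx":0,"ry":0,"rz":0,"claw":10}]' | grep -E "pos|ft"; done
```

```text
tool_pos: [0.5216, -0.2947, 0.0733]
ft_force: [-0.1, -0.2, -1.9]
tool_pos: [0.5216, -0.2947, 0.0726]
ft_force: [0.4, 0.6, -1.6]
tool_pos: [0.5217, -0.2947, 0.0721]
ft_force: [-0.5, -0.2, -0.3]
tool_pos: [0.5219, -0.2948, 0.0721]
ft_force: [-1.7, 1.9, 5.6]
```

```bash

python3 -m jog '[{"dx":0,"dy":0,"dz":0,"rx":0,"ry":0,"rz":0,"claw":28},{"dx":0,"dy":0,"dz":0,"rx":0,"ry":0,"rz":0,"claw":40},{"dx":0,"dy":0,"dz":0,"rx":0,"ry":0,"rz":0,"claw":60},{"dx":0,"dy":0,"dz":0,"rx":0,"ry":0,"rz":0,"claw":75},{"dx":0,"dy":0,"dz":0,"rx":0,"ry":0,"rz":0,"claw":75},{"dx":0,"dy":0,"dz":0,"rx":0,"ry":0,"rz":0,"claw":75}]'
python3 -m jog '[{"dx":0,"dy":0,"dz":-15,"rx":0,"ry":0,"rz":0,"claw":75},{"dx":0,"dy":0,"dz":-30,"rx":0,"ry":0,"rz":0,"claw":75},{"dx":0,"dy":0,"dz":-40,"rx":0,"ry":0,"rz":0,"claw":75},{"dx":0,"dy":0,"dz":-40,"rx":0,"ry":0,"rz":0,"claw":75},{"dx":0,"dy":0,"dz":-30,"rx":0,"ry":0,"rz":0,"claw":75},{"dx":0,"dy":0,"dz":-15,"rx":0,"ry":0,"rz":0,"claw":75},{"dx":0,"dy":0,"dz":0,"rx":0,"ry":0,"rz":0,"claw":75},{"dx":0,"dy":0,"dz":0,"rx":0,"ry":0,"rz":0,"claw":75}]'
python3 -c "
import cv2
from plant import snapshot
a=snapshot('scene')['img'][:,:,::-1]
cv2.imwrite('pics/c7.png',cv2.resize(a[40:290,100:360],(780,750)[:1]+(600,)))"
```

```text
t: 17.68
tool_pos: [0.5217, -0.2947, 0.0713]
orientation: [-3.142, 0.0, 0.435]
ft_force: [0.8, -0.8, -0.9]
width: 0.877
gripper_force: 0.0
t: 18.68
tool_pos: [0.521, -0.2942, 0.2396]
orientation: [-3.139, 0.001, 0.435]
ft_force: [0.3, 0.2, -0.3]
width: 0.876
gripper_force: 0.0
```

View pics/c7.png

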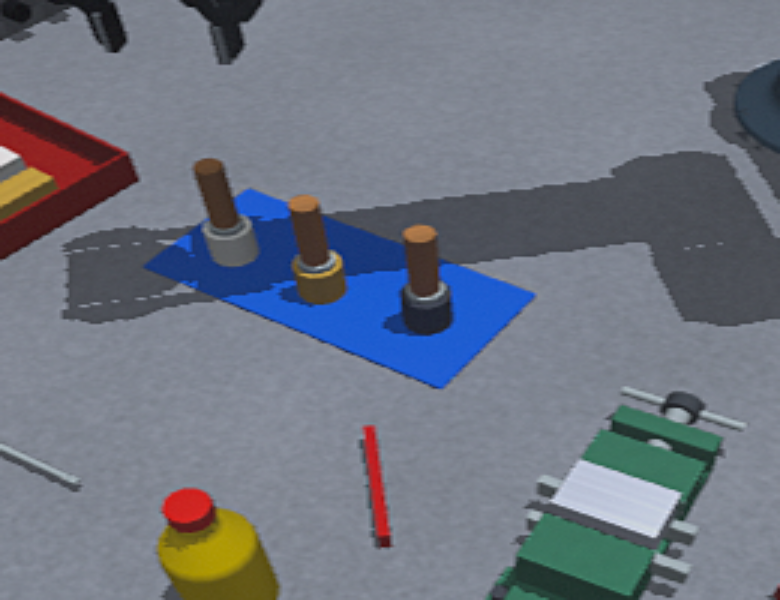

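All three tampers stand upright on the mat: nylon at (225,215), brass at (315,250), steel at (425,280). The block is seated at (615,495), and the gripper is clear above.

```bash
python3 -c "
from plant import workorder
print(workorder.job_done())"
```

```text
the job is handed in; nothing more can be done
None
```

I pressed the block down with the nylon tamper to a hard stop at its bedded height (last push about 26 N), stood the tamper upright back on the mat with brass and steel still standing, and handed the job in at about 19 s; no verdict was returned.

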